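Start a plating rectifier from its control box

ROBOT

A 6-joint arm with a two-finger parallel gripper is mounted at the origin on the work surface. World frame = base frame: x ahead of the robot, y to its left, z up, the work surface at z = 0. Lengths are in m, angles in rad, forces in N, time in s.
With the tool pointing down it reaches from about 0.2 to 0.875 m from the base axis. Payload 3.4 kg.
Tool frame: the origin (TCP) lies on the centre line of the jaws, within the pads' length; the fingertips stand 17 mm ahead of it and the grasp point (between the pads) lies 2 mm behind it; z points along the fingers, x is the direction in which the jaws open and shut, and the axes are right-handed (so a half turn about z gives the same grasp; the last joint's range is limited). The gripper opens to 94 mm and grips with 3 to 60 N. Pads are 16 mm wide; open, the fingers measure 119 mm over their backs; the gripper's body (75 mm by 177 mm) begins 78 mm behind the grasp point.
Start: joints at [1.196, 0.276, 1.505, -0, 1.361, -0.121], TCP at [0.144, 0.557, 0.222] pointing down, gripper open.
Joint ranges: [-2.89, 2.89], [-0.75, 2.08], [0.22, 2.7], [-1.18, 4.32], [0.11, 2.71], [-2.7, 2.7]. Speed limits (rad/s): [2.57, 2.57, 3.14, 3.14, 3.14, 3.14].

INTERFACE

Orientations are given as a unit quaternion [x, y, z, w].
In Python, from rig import arm gives the robot as it stands. The module is installed in compiled form; this text tells all that it offers.
- The arm moves only by the shell command python3 -m crank 'ROWS' [FORCE]. ROWS is text: rows parted by semicolons, each of 7 numbers parted by spaces: the opening, from -1 (shut) to 1 (fully open), then the shift along the world's x, y, z in cm, then the turn, a rotation vector about the world's x, y, z in rad. In form: grip dx dy dz rx ry rz; .... A call has 1 to 5 rows; each row is the pose to reach, as a shift and turn from the pose measured when the call began; what a row does not reach only later rows make up. A row lasts 1/8 s, in which the tool goes at most 62.5 mm and 10.7 degrees, less where a joint would pass 70% of its speed; a pose out of reach is approached as far as the arm can. A call with a gripper value outside its range is refused whole. The fingers move at their own pace and stop on an object; FORCE is the grip in N (left out, the last holds). Time passes only in rows, so rows that repeat a pose let the fingers close. It gives the time, the measured TCP pose, the force and the opening at its end, in the units of the state.
- arm.observe(): the state, without advancing time (a new reading comes with each control period).
- arm.snapshot(name): name is "scene" or "top"; returns the picture (384x512x3 uint8, red, green, blue); there is no depth.
- arm.camera_params(name): a dict with "intrinsics" (3x3 intrinsics, pixels), "pose" (4x4, takes a point from camera to world coordinates). Camera axes: x right, y down, z forward; pixel columns grow to the right and rows downward; lengths in m; the calibration is good to about 2 mm. A picture is of the moment at which its call begins. camera_params takes no time and is no camera call.
- arm.sign_off(): hands the job in, once; it reports no verdict.
The state is a dict: "time_s": time; "joint_positions": joint angles; "dq": joint speeds; "effort": joint torques, N m; "tcp_pos": TCP position; "tool_rot": TCP orientation; "contact_force": force on the tool from outside, world axes, zero at the start; "moment": the same for the moment, N m; "grip_width": finger opening in m.
Only numpy, scipy, OpenCV 4.12 (cv2) and the standard library are available. Lean on these libraries where they do the work, as an engineer would, in place of code of your own. Each camera call takes 0.05 s, during which the arm holds its last target. There are 200 camera calls.

TASK

Switch on the plating control box on the bench: push its ball-ended toggle lever all the way over to the far side of the box, where the cable glands are, then gently press the wide round button fully down, let it come up again and withdraw. Do not press the wide button before the lever is over. Leave the small round button, the selector knob and the things standing around the box (ring rack, jar, cup) alone.

Things in the scene. Friction and masses are not known exactly. Their poses are not given: they have to be found in the camera images.
- box: Fixed grey control box, aluminium face up, 170 (x) x 370 (y) x 60 mm high. Origin: centre of its underside; x axis to its far side (four black cable glands stick out 18 mm), y along its length; yaw up to 0.35 rad either way. Four black controls on grey bases stand along the face's middle line (x = 0, y = -120, -40, 40, 120 mm); which is where varies.
- toggle_base: Base of the toggle lever: fixed grey block 70 (x) x 50 (y) x 25 mm high on the face of the box. Origin: centre of its underside, 60 mm above the bench; axes parallel to the box's. The lever's pivot is 22 mm above this origin, its hinge along y.
- toggle_tip (a point): Centre of the lever's black ball, 26 mm in diameter, at the end of a steel rod 10 mm thick; 60 mm from the pivot. At joint 0 it is 29 mm to the near side (-x of the box) of the pivot and 53 mm above it; upright it is 60 mm above; fully over it is 29 mm to the far side and 53 mm above.
- toggle (a joint): Angle of the toggle lever, rad: 0 leaning fully to the near side (-x of the box), 1.0 (end stop) leaning fully to the far side (+x of the box). Starts at 0 to 0.3. Stays where it is left; about 1 to 2 N at the ball moves it.
- start_base: Base of the wide button: fixed grey ring 58 mm in diameter, 12 mm high, on the face of the box. Origin: centre of its underside, 60 mm above the bench.
- start_top (a point): Centre of the top of the wide round button, cap 42 mm in diameter, standing 10 mm above its ring; 82 mm above the bench when up.
- start (a joint): Travel of the wide button, m: 0 up, 0.006 fully down. Sprung: about 1.2 N to start, 4 N fully down, comes up by itself.
- small_top (a point): Centre of the top of the small round button (to be left alone), cap 22 mm in diameter in a ring 38 mm in diameter; 82 mm above the bench.
- small (a joint): Travel of the small button, m: 0 up, 0.006 fully down. Stays up.
- selector_grip (a point): On the axis of the selector knob (to be left alone), 97 mm above the bench: a bar grip 38 x 14 mm on a disc of 40 mm, base 64 mm in diameter; its top is 104 mm above the bench.
- selector (a joint): Angle of the selector knob, rad, 0 to 2, clockwise from above. Starts anywhere from 0.3 to 1.5; to be left as it is.
- ringrack: Loose ring rack (leave alone): black post with a round foot 72 mm in diameter, 130 mm high, brass rings hanging round it out to about 40 mm from the axis. Origin: centre of its underside.
- jar: Loose closed jar (leave alone), 60 mm in diameter, 95 mm high. Origin: centre of its underside.
- beaker: Loose open white cup (leave alone), 66 mm across the rim, 85 mm high. Origin: centre of its underside.
- selector_mark (a point): White-marked end of the selector knob's bar, on its top, 18 mm from the axis, 104 mm above the bench.

How it is judged:
By the outcome, as a careful person would: the job done as asked, in the order asked, and still so for the second after the job is handed in, with the robot touching nothing.
It also fails if it takes over 40 s, if anything falls off the work surface, if the arm or the gripper's body presses on something with over 40 N, if the wrist force passes 120 N, or if a joint passes its speed limit or range.

## Working session

There is one attempt and no reset: what is moved stays moved. The work goes in short steps, Python scripts to look and compute and a shell command to move; the robot and the scene stay as the last step left them, time stands still between calls to the robot, and variables do not carry over. Pictures are saved under pics/ and viewed, about 8 in all and at most 12, crops included, and the job is handed in when it is done.

```bash
mkdir -p pics
cat > h.py <<'E'
import numpy as np, cv2
from rig import arm
def snap(cam,name): 
    im=arm.snapshot(cam); cv2.imwrite(f'pics/{name}.png',im[:,:,::-1]); return im
def px2w(cam,uv,z):
    p=arm.camera_params(cam);K=np.array(p['intrinsics']);T=np.array(p['pose'])
    d=T[:3,:3]@np.linalg.solve(K,[uv[0],uv[1],1.]);o=T[:3,3]
    return o+d*(z-o[2])/d[2]
def w2px(cam,X):
    p=arm.camera_params(cam);K=np.array(p['intrinsics']);T=np.array(p['pose'])
    c=K@(T[:3,:3].T@(np.array(X)-T[:3,3]));return c[:2]/c[2]
E
python3 - <<'E'
from h import *
a=snap('scene','s1');b=snap('top','t1')
for c in('scene','top'): print(c,np.round(arm.camera_params(c)['pose'],3).tolist(),arm.camera_params(c)['intrinsics'])
cv2.imwrite('pics/t1b.png',cv2.resize(b[:,:,::-1],(800,600),interpolation=cv2.INTER_CUBIC))
cv2.imwrite('pics/s1b.png',cv2.resize(a[:,:,::-1],(800,600),interpolation=cv2.INTER_CUBIC))
print(arm.observe())
E
```

```text
scene [[0.705, 0.569, -0.424, 1.076], [0.709, -0.572, 0.411, -0.433], [-0.008, -0.59, -0.807, 1.002], [0.0, 0.0, 0.0, 1.0]] [[464.52366497   0.         244.40307204]
 [  0.         464.52366497 190.99281124]
 [  0.           0.           1.        ]]
top [[0.014, -0.993, 0.117, 0.505], [-1.0, -0.016, -0.015, 0.03], [0.017, -0.117, -0.993, 0.936], [0.0, 0.0, 0.0, 1.0]] [[390.03283336   0.         255.43668723]
 [  0.         390.03283336 192.54311715]
 [  0.           0.           1.        ]]
{'time_s': 0.1, 'joint_positions': array([ 1.19600644e+00,  2.76556929e-01,  1.50595398e+00, -1.50111023e-05,
        1.36069157e+00, -1.21019109e-01]), 'dq': array([-2.09665774e-03, -2.72666857e-03, -1.84799909e-03, -1.46377653e-03,
        5.39238968e-05,  4.71031231e-04]), 'effort': array([ 2.21794915e-03, -4.05450189e+01, -2.37780100e+01,  7.02749169e-02,
        2.97784014e-02, -3.72079899e-05]), 'tcp_pos': array([0.14421122, 0.55615418, 0.2216978 ]), 'tool_rot': array([ 7.90901981e-01,  6.11942324e-01, -6.87659602e-04,  4.18408242e-04]), 'contact_force': array([-0.38180274,  1.46310527, -0.43394229]), 'moment': array([0.0296577 , 0.01314377, 0.01958701]), 'grip_width': 0.09401247557228314}
```

View pics/t1b.png

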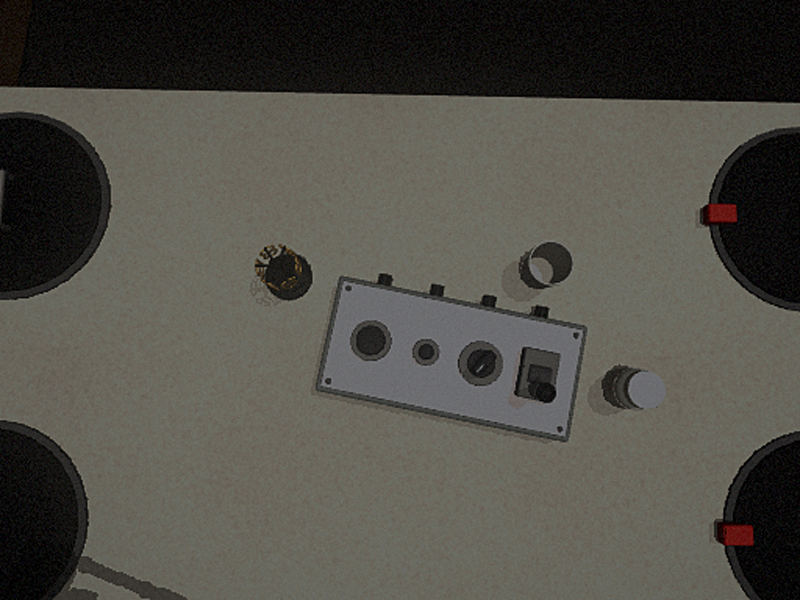

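View pics/s1b.png

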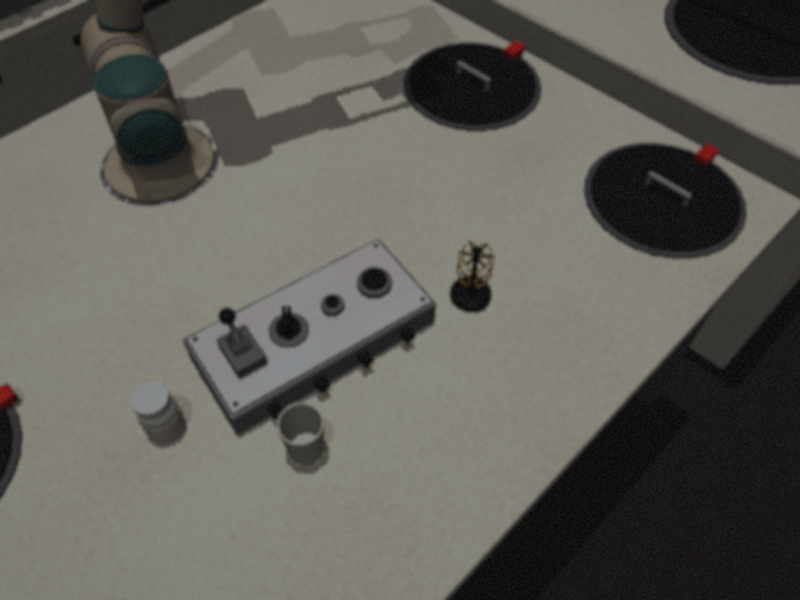

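The top view shows the box corners at about (341,277), (586,326), (567,440) and (318,391) in the enlarged picture. The wide button is at (370,340) and the lever ball at (543,392), with the jar at (645,390) and the cup at (547,264).

Run:
```python
from h import *
s=1/1.5625
P=lambda u,v,z,c='top':px2w(c,(u*s,v*s),z)
C=[P(*q,.06) for q in [(341,277),(586,326),(567,440),(318,391)]]
print('corners',np.round(C,4)); c=np.mean(C,0)
print('sides',[round(np.linalg.norm(C[i]-C[(i+1)%4]),4) for i in range(4)])
y=(C[0]-C[1]+C[3]-C[2]);yaw=np.arctan2(-y[0],y[1]);print('centre',c,'yaw',yaw)
ex=np.array([np.cos(yaw),np.sin(yaw),0]);ey=np.array([-ex[1],ex[0],0])
for k in(-.12,-.04,.04,.12): print(k,c+k*ey)
print('wide top',P(370,340,.082),P(374,280,.082,'scene'))
t=c-.12*ey
for th in np.arange(0,.35,.1):
  a=th-.505; b=t+ex*.06*np.sin(a); b[2]=.082+.06*np.cos(a); print(th,b.round(4),w2px('top',b)/s,w2px('scene',b)/s)
b=t+ex*.029;b[2]=.135;print('end',b)
for n,u,v,z in(('jar',648,390,.095),('cup',546,264,.085)):print(n,P(u,v,z))
print('rack foot',P(288,277,.01))
from scipy.spatial.transform import Rotation as R
print(R.from_quat(arm.observe()['tool_rot']).as_matrix().round(3),'ex',ex)
```

```text
corners [[ 0.642   0.1014  0.06  ]
 [ 0.5763 -0.2549  0.06  ]
 [ 0.4139 -0.2243  0.06  ]
 [ 0.4777  0.1298  0.06  ]]
sides [np.float64(0.3623), np.float64(0.1652), np.float64(0.3598), np.float64(0.1667)]
centre [ 0.52751057 -0.06199047  0.06      ] yaw -0.18035430694805543
-0.12 [ 0.50598519 -0.18004409  0.06      ]
-0.04 [ 0.52033545 -0.10134168  0.06      ]
0.04 [ 0.5346857  -0.02263926  0.06      ]
0.12 [0.54903595 0.05606316 0.06      ]
wide top [0.55009817 0.05677689 0.082     ] [0.55870435 0.05291176 0.082     ]
0.0 [ 0.4774 -0.1748  0.1345] [545.02500208 396.24325806] [223.03978014 314.58182114]
0.1 [ 0.4827 -0.1758  0.1371] [546.22387808 392.21932671] [224.40477593 316.04062421]
0.2 [ 0.4883 -0.1768  0.1392] [547.34905802 387.9845092 ] [225.926558   317.83961702]
0.30000000000000004 [ 0.494  -0.1779  0.1407] [548.38640585 383.58941468] [227.59028762 319.96322261]
end [ 0.53451482 -0.18524606  0.135     ]
jar [ 0.48651164 -0.32738291  0.095     ]
cup [ 0.66183811 -0.19141532  0.085     ]
rack foot [0.64845016 0.18657899 0.01      ]
[[ 0.251  0.968 -0.001]
 [ 0.968 -0.251 -0.002]
 [-0.002 -0.    -1.   ]] ex [ 0.9837802  -0.17937814  0.        ]
```

```bash
python3 -m crank '-1 29.8 -72.4 0 0 0 0.073;-1 29.8 -72.4 0 0 0 0.073;-1 29.8 -72.4 0 0 0 0.073;-1 29.8 -72.4 0 0 0 0.073;-1 29.8 -72.4 0 0 0 0.073' 10
```

```text
time_s: 0.72
tcp_pos: [0.2634, 0.2657, 0.222]
tool_rot: [0.768, 0.641, -0.001, 0.001]
contact_force: [1.0, -0.6, 0.0]
grip_width: 0.0472
```

```bash
python3 -m crank '-1 17.9 -43.4 0 0 0 0;-1 17.9 -43.4 0 0 0 0;-1 17.9 -43.4 0 0 0 0;-1 17.9 -43.4 0 0 0 0;-1 17.9 -43.4 0 0 0 0'
python3 - <<'E'
from rig import arm
p=arm.observe()['tcp_pos'];print((.442-p[0])*100,(-.168-p[1])*100,(.142-p[2])*100)
E
```

```text
time_s: 1.35
tcp_pos: [0.3823, -0.0234, 0.2221]
tool_rot: [0.768, 0.641, -0.0, 0.001]
contact_force: [0.8, 1.0, -0.1]
grip_width: 0.0009
5.9738345070032945 -14.457075855900175 -8.008843157677067
```

```bash
python3 -m crank '-1 6 -14.5 0 0 0 0;-1 6 -14.5 0 0 0 0;-1 6 -14.5 0 0 0 0;-1 6 -14.5 -4 0 0 0;-1 6 -14.5 -8 0 0 0'; python3 -m crank '-1 0 0 0 0 0 0'
python3 - <<'E'
from h import *
a=snap('scene','s2');b=snap('top','t2')
o=np.hstack([cv2.resize(a[170:290,90:250],(400,300)),cv2.resize(b[160:310,260:460],(400,300))])
cv2.imwrite('pics/c2.png',o[:,:,::-1]);print(arm.observe()['tcp_pos'])
E
```

```text
time_s: 1.98
tcp_pos: [0.4424, -0.1692, 0.141]
tool_rot: [0.768, 0.64, 0.0, 0.001]
contact_force: [-0.4, 0.5, 0.5]
grip_width: 0.0005
time_s: 2.1
tcp_pos: [0.44, -0.168, 0.1384]
tool_rot: [0.769, 0.64, -0.001, -0.003]
contact_force: [-0.3, -0.5, 0.4]
grip_width: 0.0002
[ 0.44269537 -0.16938122  0.14146605]
```

View pics/c2.png

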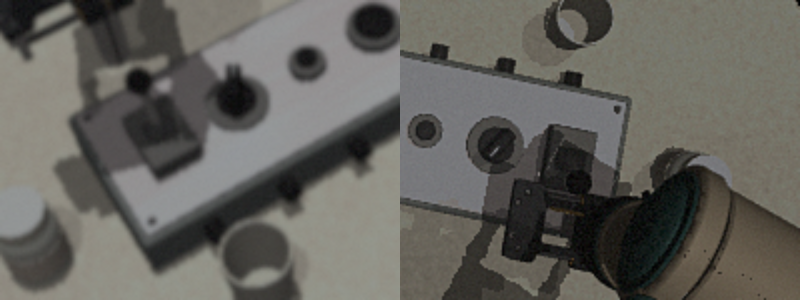

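The ball has not been touched and the fingers are on its near side. I'll push it slowly along the box's x axis.

```bash
python3 -m crank '-1 1.2 -0.2 0 0 0 0;-1 2.4 -0.4 0 0 0 0;-1 3.4 -0.6 0 0 0 0;-1 4.4 -0.8 0 0 0 0;-1 5.2 -0.9 0 0 0 0'; python3 -m crank '-1 0.5 -0.1 0 0 0 0;-1 1.0 -0.2 0 0 0 0;-1 1.4 -0.3 0 0 0 0;-1 1.8 -0.3 0 0 0 0;-1 1.8 -0.3 0 0 0 0'
```

```text
time_s: 2.82
tcp_pos: [0.4956, -0.1786, 0.1414]
tool_rot: [0.768, 0.64, -0.0, 0.001]
contact_force: [-1.6, -0.8, 0.9]
grip_width: 0.0003
time_s: 3.45
tcp_pos: [0.5134, -0.1816, 0.1413]
tool_rot: [0.768, 0.64, -0.0, 0.001]
contact_force: [-1.9, 0.1, -0.2]
grip_width: 0.0004
```

Contact force is about 1.9 N, so the lever is still moving. I'll continue in small steps to the stop.

```bash
for i in 1; do :; done; python3 -m crank '-1 0.2 0 0 0 0 0;-1 0.4 -0.1 0 0 0 0;-1 0.4 -0.1 0 0 0 0'
python3 - <<'E'
from h import *
a=snap('scene','s3')
o=cv2.resize(a[170:290,90:250],(640,480),interpolation=cv2.INTER_CUBIC)
cv2.imwrite('pics/c3.png',o[:,:,::-1])
t=np.array([.506,-.18,0]);ex=np.array([.984,-.179,0])
for th in(.8,.9,1.):
  q=th-.505;b=t+ex*.06*np.sin(q);b[2]=.082+.06*np.cos(q);print(th,b,(w2px('scene',b)-[90,170])*4)
E
```

```text
time_s: 3.82
tcp_pos: [0.5138, -0.1817, 0.1411]
tool_rot: [0.768, 0.64, -0.003, -0.002]
contact_force: [-8.6, 1.1, 4.1]
grip_width: 0.0005
0.8 [ 0.52316528 -0.18312255  0.13940813] [247.7920705  176.56343898]
0.9 [ 0.52871908 -0.18413284  0.13737979] [253.17423759 185.55573666]
1.0 [ 0.53404587 -0.18510184  0.13479812] [258.53585152 194.82090773]
```

View pics/c3.png

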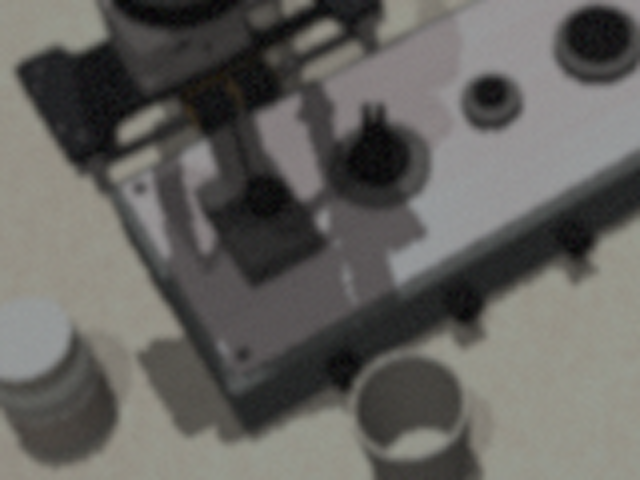

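The force rose to 8.6 N with no more travel. The ball at (265,196) in the crop matches joint 1.0, predicted at (259,195), so the lever is at its stop. I'll back off, rise and go over the wide button.

```bash
python3 -m crank '-1 -1.5 0.3 0 0 0 0;-1 -3.5 0.6 0 0 0 0;-1 -3.5 0.6 3 0 0 0;-1 -3.5 0.6 7 0 0 0;-1 -2 5 8 0 0 0'; python3 -m crank '-1 4.5 15 0 0 0 0;-1 5.7 18.8 0 0 0 0;-1 5.7 18.8 0 0 0 0;-1 5.7 18.8 0 0 0 0;-1 5.7 18.8 0 0 0 0'
```

```text
time_s: 4.5
tcp_pos: [0.4959, -0.134, 0.2244]
tool_rot: [0.77, 0.638, -0.001, 0.002]
contact_force: [0.2, -0.4, 0.0]
grip_width: 0.0001
time_s: 5.12
tcp_pos: [0.5529, 0.0541, 0.2245]
tool_rot: [0.769, 0.639, -0.0, 0.002]
contact_force: [0.0, -1.1, 0.4]
grip_width: 0.0005
```

Run:
```python
from h import *
a=snap('scene','s4');b=snap('top','t4')
o=np.hstack([cv2.resize(a[120:300,90:330],(400,300),interpolation=cv2.INTER_CUBIC),cv2.resize(b[160:310,190:390],(400,300),interpolation=cv2.INTER_CUBIC)])
cv2.imwrite('pics/c4.png',o[:,:,::-1]);print((np.array([.551,.056,.109])-arm.observe()['tcp_pos'])*100)
for z in(.082,):
  print((w2px('scene',[.551,.056,z])-[90,120])*400/240,(w2px('top',[.551,.056,z])-[190,160])*2)
```

```text
[ -0.16061952   0.32460379 -11.54679778]
[246.81551058  94.65702213] [ 94.32692166 114.38616654]
```

View pics/c4.png

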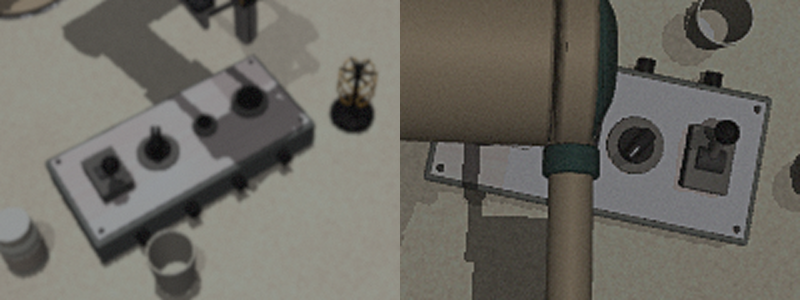

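The lever stays over in both views, with its ball towards the glands in the top view. The wide button at (248,97) matches the prediction of (247,95). I'll descend to 10 mm above the cap.

```bash
python3 -m crank '-1 -0.2 0.2 -5 0 0 0;-1 -0.2 0.2 -9 0 0 0;-1 -0.2 0.2 -11.5 0 0 0;-1 -0.2 0.2 -11.5 0 0 0'; python3 -m crank '-1 0 0 -0.4 0 0 0;-1 0 0 -0.8 0 0 0;-1 0 0 -1.1 0 0 0;-1 0 0 -1.1 0 0 0'
```

```text
time_s: 5.72
tcp_pos: [0.5488, 0.053, 0.1078]
tool_rot: [0.771, 0.637, -0.002, 0.001]
contact_force: [-0.5, -1.2, 0.4]
grip_width: 0.0005
time_s: 6.22
tcp_pos: [0.5494, 0.0527, 0.0974]
tool_rot: [0.771, 0.637, -0.002, 0.002]
contact_force: [-0.4, -1.8, 0.8]
grip_width: 0.0006
```

```bash
python3 -m crank '-1 0 0.2 -0.2 0 0 0;-1 0 0.2 -0.4 0 0 0;-1 0 0.2 -0.4 0 0 0'; python3 -m crank '-1 0 0 -0.1 0 0 0;-1 0 0 -0.2 0 0 0;-1 0 0 -0.2 0 0 0'
```

```text
time_s: 6.6
tcp_pos: [0.5498, 0.0547, 0.0936]
tool_rot: [0.771, 0.637, -0.002, 0.002]
contact_force: [0.5, -2.0, 3.9]
grip_width: 0.0002
time_s: 6.98
tcp_pos: [0.5498, 0.0547, 0.0931]
tool_rot: [0.771, 0.637, -0.002, 0.002]
contact_force: [-1.8, -1.0, 11.6]
grip_width: 0.0003
```

The force is 11.6 N with z stopped at 0.0931, which is the predicted bottom, so the button is fully down. I'll release it, rise and check.

```bash
python3 -m crank '-1 0 0 0.8 0 0 0;-1 0 0 2 0 0 0;-1 0 0 6 0 0 0;-1 0 0 12 0 0 0;-1 -4 2 13 0 0 0'; python3 -m crank '-1 -6 6 2 0 0 0;-1 -10 11 2 0 0 0;-1 -14 15 2 0 0 0;-1 -14 15 2 0 0 0;-1 -14 15 2 0 0 0'
python3 - <<'E'
from h import *
a=snap('scene','s5');b=snap('top','t5')
o=np.hstack([cv2.resize(a[120:300,90:330],(400,300),interpolation=cv2.INTER_CUBIC),cv2.resize(b[130:310,150:390],(400,300),interpolation=cv2.INTER_CUBIC)])
cv2.imwrite('pics/c5.png',o[:,:,::-1])
E
```

```text
time_s: 7.6
tcp_pos: [0.5141, 0.0745, 0.2273]
tool_rot: [0.771, 0.637, 0.002, 0.005]
contact_force: [-0.0, 0.9, -0.0]
grip_width: 0.0004
time_s: 8.22
tcp_pos: [0.3728, 0.2254, 0.2475]
tool_rot: [0.77, 0.638, 0.002, 0.005]
contact_force: [0.1, -0.2, -0.1]
grip_width: 0.0005
```

View pics/c5.png

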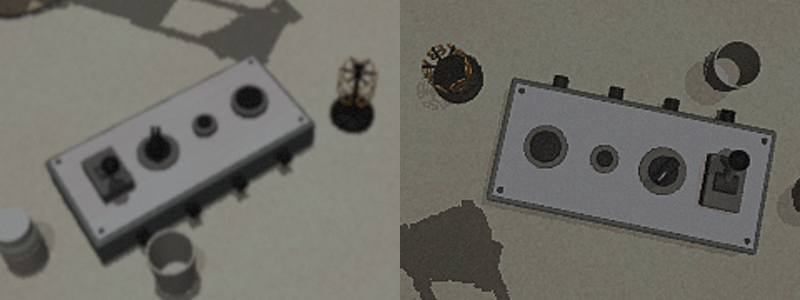

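The lever is over to the gland side (ball at (738,160) in the top crop), the button is up, the other items are in place and the arm is clear.

```bash
python3 -c "
from rig import arm
arm.sign_off()"
```

```text
the job is handed in; nothing more can be done
```

I switched the box on in the order asked and handed the job in at about 8.3 s of robot time.

- **Lever:** I pushed it to the far side with the closed fingertips until travel stopped with 8.6 N on the tool. In the picture the ball sat within a few pixels of where joint 1.0 should put it.
- **Wide button:** I pressed it until it stopped at the expected depth (tool at z = 0.093 m, 11.6 N), then lifted off and withdrew.
- **Last check:** In the final pictures the lever is still over and the wide button looks up. The small button, selector, rack, jar and cup look as they did at the start. The tool is clear, with about zero contact force.
- **Discrepancies:** The box measured about 2–3% too small in the top picture. A first rough reading of the wide button from the scene camera was about 9 mm off the top camera's. A closer look before pressing agreed with the position I used.

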